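Change the working tray

ROBOT

A 6-joint arm with a two-finger parallel gripper is mounted at the origin on a cart in front of the work surface, level with it; the furniture and walls round the work are solid. World frame = base frame: x ahead of the robot, y to its left, z up, the work surface at z = 0. Lengths are in mm, angles in rad, forces in N, time in s.
With the tool pointing down it reaches from about 275 to 975 mm from the base axis. Payload 8.4 kg.
Tool frame: the origin (TCP) lies at the very end of the fingers, on their centre line; the grasp point (between the pads) lies 19 mm behind it; z points along the fingers, y is the direction in which the jaws open and shut (so a half turn about z gives the same grasp; the last joint's range is limited). The gripper opens to 92 mm and grips with 3 to 60 N. Pads are 20 mm wide; open, the fingers measure 128 mm over their backs; the gripper's body (75 mm by 189 mm) begins 69 mm behind the grasp point.
Start: joints at [1.113, 0.353, 1.633, -0, 1.155, -0.002], TCP at [275.112, 561.196, 214.583] pointing down, gripper open.
Joint ranges: [-2.63, 2.63], [-0.92, 2.1], [0.06, 2.66], [-1.3, 4.44], [0, 2.69], [-3.02, 3.02]. Speed limits (rad/s): [2.22, 2.22, 2.79, 3.14, 3.14, 3.14].

INTERFACE

Orientations are given as [roll, pitch, yaw] about the fixed x, y, z axes, in that order (R = Rz(yaw) Ry(pitch) Rx(roll)).
In Python, from cell import manip, optics gives the robot as it stands.
- The arm moves only by the shell command python3 -m crank 'ROWS' [OPENING]. ROWS is JSON, a list of rows, each a list of 6 numbers: the shift along the world's x, y, z normalised to -1 to 1, where 1 is 0.75 m, then the turn, a rotation vector about the world's x, y, z normalised to -1 to 1, where 1 is pi rad. A call has exactly 8 rows; each row shifts and turns the pose as measured when the row begins; what a row does not reach is not made up. A row lasts 1/10 s, in which the tool goes at most 50 mm and 8.59 degrees, less where a joint would pass 70% of its speed; a pose out of reach is approached as far as the arm can. A call with a number of a shift or a turn outside -1 to 1 is refused whole. A call with a gripper value outside its range is refused whole. OPENING is the opening, from -1 (shut) to 1 (fully open), set as the call begins (- or left out, the last holds). The fingers move at their own pace and stop on an object; the grip force is fixed at half the most. Time passes only in rows, so rows that do not move let the fingers close, or fill a call up. It gives the time, the measured TCP pose, the force and the opening at its end, in the units of the state.
- manip.sense(): the state, without advancing time (a new reading comes with each control period).
- optics.camera(name): name is "scene" or "top" or "wrist"; returns a dict with "color" (480x640x3 uint8, red, green, blue), "fx", "fy", "cx", "cy" (pixels), "eye" and "rotation" of the camera in the world. Camera axes: x right, y down, z forward; pixel columns grow to the right and rows downward; lengths in mm; the calibration is good to about 2 mm. The wrist camera is an equidistant fisheye: a pixel r from the principal point sees the ray r / f radians off the axis. A picture is of the moment at which its call begins. There is no depth.
- manip.hand_in(): hands the job in, once; it reports no verdict.
The state is a dict: "time_s": time; "joints": joint angles; "qvel": joint speeds; "joint_torque": joint torques, N m; "eef_pos": TCP position; "eef_rot": TCP orientation; "force": force on the tool from outside, world axes, zero at the start; "torque": the same for the moment, N m; "gripper_width": finger opening in mm.
Only numpy, scipy, OpenCV 4.12 (cv2) and the standard library are available. Lean on these libraries where they do the work, as an engineer would, in place of code of your own. Each camera call takes 0.05 s, during which the arm holds its last target.

TASK

One tray of the low wooden tray case on the bench was left half open: push it fully home with the fingertips first, then hook a fingertip behind the brass lip of the tray that carries the red case and draw that tray out to its stop. Pinch and lift nothing, do not touch the things lying in the trays, and leave the third tray shut and the things around the case where they are.

Things in the scene. Friction and masses are not known exactly. Their poses are not given: they have to be found in the camera images.
- tray_case: Low dark-wood case, fixed to the bench, 156 mm deep, 194 wide, 36 high, open on top and in front; holds three like trays side by side, 61 mm apart, in any order. Origin on the bench under the middle of the shut trays; x points to the rear, y left, z up. Each tray slides with about 2.5 N of friction, lightly damped, stays where it is left and has hard stops at both ends.
- red_lip_top (a point): Middle of the top edge of the pull lip of the tray that carries the red case, on the lip's rear side (the side a fingertip hooks). Its axes are the case's: +x points from the front into the case, so drawing out is along -x, pushing home along +x; z up. Behind the lip: an empty finger pocket 50 mm long, 52 mm wide, floor 11 mm over the bench.
- black_lip_top (a point): Middle of the top edge of the pull lip of the tray that carries the black block (the half-open one), on the lip's rear side (the side a fingertip hooks). Its axes are the case's: +x points from the front into the case, so drawing out is along -x, pushing home along +x; z up. 
- pot_lip_top (a point): Middle of the top edge of the pull lip of the tray that carries the clear pin pot, on the lip's rear side (the side a fingertip hooks). Its axes are the case's: +x points from the front into the case, so drawing out is along -x, pushing home along +x; z up. This tray stays shut.
- tray_red (a joint): Value (m) of the slide of the tray that carries the red case: 0 = pushed fully home, 0.090 = drawn out to its stop; it grows towards the open front of the case. It starts at 0.
- tray_black (a joint): Value (m) of the slide of the tray that carries the black block: 0 = pushed fully home, 0.090 = drawn out to its stop; it grows towards the open front of the case. It starts half open, 0.04 to 0.07.
- tray_pot (a joint): Value (m) of the slide of the tray that carries the clear pin pot: 0 = pushed fully home, 0.090 = drawn out to its stop; it grows towards the open front of the case. It starts at 0 and stays there.
- red_front: Wooden front plate of the red-case tray, 4 x 57 x 24 mm (moves with the tray; origin at the underside of the tray's middle, 8 mm over the bench). It spans 8 to 32 mm over the bench; its front face lies 7 mm in front of the lip's rear side.
- red_lip: Brass pull lip of the red-case tray, 3 x 56 x 30 mm, behind the wooden plate and 6 mm taller (same origin). Its top is 38 mm over the bench. The pocket behind it ends at a cross wall 13 mm high; then comes the 89 mm long compartment with the thing. The side walls' tops are 26 mm over the bench.
- black_front: Wooden front plate of the black-block tray, 4 x 57 x 24 mm, 8 to 32 mm over the bench (same kind of origin); its front face lies 7 mm in front of the lip's rear side.
- black_lip: Brass pull lip of the black-block tray, 3 x 56 x 30 mm (same kind of origin).
- red_case: Small red moulded case with dark inlay, 34 x 66 x 14 mm, lying loose in its tray; origin at its underside centre.
- black_block: Black block, 22 x 42 x 16 mm, lying loose in its tray; origin at its underside centre.
- pin_pot: Clear round pot of steel pins, 37 mm across, 42 mm high, standing loose in its tray; origin at its underside centre.
- lamp_end (a point): Obstacle: near left end of the grey shade of the bench lamp, a fixed rigid bar that hangs over the bench right of the case. This point lies on top of its end; from here the shade runs 0.5 m to the right (-y), 125 mm wide in x, from 110 to 215 mm over the bench. The arm may start above it: rise and move left before going down.
- brass_dish: Bystander: shallow brass dish, 55 mm across, 14 mm high, on the bench beside the case; origin at its underside centre.
- ring_clamp: Bystander: wooden ring clamp, 28 x 124 x 28 mm (long along its y), on the bench; origin at its underside centre.
Not all that is in view belongs to the job. Of the things that look like the red_case, the larger one is meant.

How it is judged (in metres and radians):
On the way, in this order (a step that is already met when the one before it is completed fails the run):
1. the half-open tray (black block) is pushed home (within 4 mm) while the red-case tray is still in (value of joint tray_black below 0.004 m and value of joint tray_red below 0.01 m), for 0.2 s.
2. the red-case tray is being drawn out by a finger bearing on its lip (value of joint tray_red between 0.02 and 0.083 m and contact force between the fingers and red_lip above 0.5 N).
3. the red-case tray is out to its stop (within 6 mm) (value of joint tray_red above 0.084 m), for 0.2 s.
At the end, for the whole second after the job is handed in: The red-case tray is within 6 mm of its outer stop, the black-block tray within 5 mm of home, the pin-pot tray within 6 mm of home; the red case, the block and the pot still lie upright at rest in their own trays; the dish and ring clamp are within 25 mm of where they began (value of joint tray_red above 0.084 m and value of joint tray_black below 0.005 m and value of joint tray_pot below 0.006 m and height (world z) of each of red_case, black_block, pin_pot below 0.02 m and angle between each of red_case, black_block, pin_pot's own z axis and vertical below 0.2 rad and linear speed of each of red_case, black_block, pin_pot below 0.02 m/s and horizontal distance between red_case and red_lip_top below 0.125 m and horizontal distance between black_block and black_lip_top below 0.14 m and horizontal distance between pin_pot and pot_lip_top below 0.14 m and distance of each of brass_dish, ring_clamp from where it was at the start of the episode below 0.025 m); the robot touches nothing.
It fails at once if the third tray (pin pot) is drawn more than 10 mm out (value of joint tray_pot above 0.01 m).
It fails at once if a tray is pinched (front plate and lip pressed by the fingers at once) ((contact force between the fingers and red_front above 1.5 N and contact force between the fingers and red_lip above 1.5 N) or (contact force between the fingers and black_front above 1.5 N and contact force between the fingers and black_lip above 1.5 N)).
It fails at once if the fingers touch (over 1 N) or lift a thing lying in a tray (contact force between the fingers and red_case above 1 N or contact force between the fingers and black_block above 1 N or contact force between the fingers and pin_pot above 1 N or height (world z) of any of red_case, black_block, pin_pot above 0.03 m).
It fails at once if a bystander on the bench is shifted more than 25 mm or lifted (distance of any of brass_dish, ring_clamp from where it was at the start of the episode above 0.025 m).
It also fails if it takes over 40 s, if anything falls off the work surface, if the arm or the gripper's body presses on something with over 40 N, if the wrist force passes 120 N, or if a joint passes its speed limit or range.

## Working session

There is one attempt and no reset: what is moved stays moved. The work goes in short steps, Python scripts to look and compute and a shell command to move; the robot and the scene stay as the last step left them, time stands still between calls to the robot, and variables do not carry over. Pictures are saved under pics/ and viewed, and the job is handed in when it is done.

```bash
ls; mkdir -p pics; python3 - <<'E'
from cell import manip, optics
import cv2
print(manip.sense())
for n in ("scene","top","wrist"):
    c=optics.camera(n); cv2.imwrite(f"pics/{n}0.png",c["color"][:,:,::-1]); print(n,c["fx"],c["fy"],c["cx"],c["cy"],c["eye"],c["rotation"])
E
```

```text
pics
{'time_s': 0.0, 'joints': array([ 1.11259548e+00,  3.53639360e-01,  1.63412508e+00,  1.29965012e-05,
        1.15521662e+00, -2.40038407e-03]), 'qvel': array([ 9.63290753e-04,  1.01257097e-03, -1.16023878e-03,  3.33652920e-04,
       -1.25629550e-05, -5.94557302e-04]), 'joint_torque': array([ 4.46457216e-04, -5.93847656e+01, -3.34209645e+01,  6.97019231e-02,
        2.37703405e-02, -1.63623317e-04]), 'eef_pos': array([274.88885837, 560.74726279, 213.8730691 ]), 'eef_rot': array([-3.14020429e+00, -1.52156311e-05,  2.68578692e+00]), 'force': array([ 0.09800727, -0.50126356,  0.23344142]), 'torque': array([ 0.00072972, -0.06296821, -0.04418107]), 'gripper_width': 91.92818304924786}
scene 582.031230407155 582.031230407155 334.08593230793673 252.77485709776144 [ -3.88158459 122.44272288 801.53410408] [-2.39893897  0.01233417 -2.11404992]
top 542.7245137307108 542.7245137307108 324.97128971152404 245.69353640673918 [ 404.40881263 -190.51634227 1112.79208041] [-3.04161450e+00 -1.88457196e-03 -1.55308023e+00]
wrist 371.64829954431775 371.64829954431775 319.88555926144846 242.70529072759587 [200.77668136 598.49796777 383.58384525] [2.84182241e+00 7.78110072e-04 1.11518219e+00]
```

View pics/scene0.png

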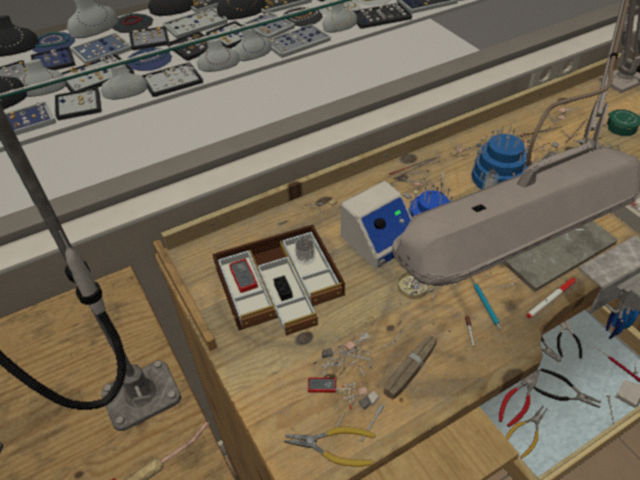

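View pics/top0.png

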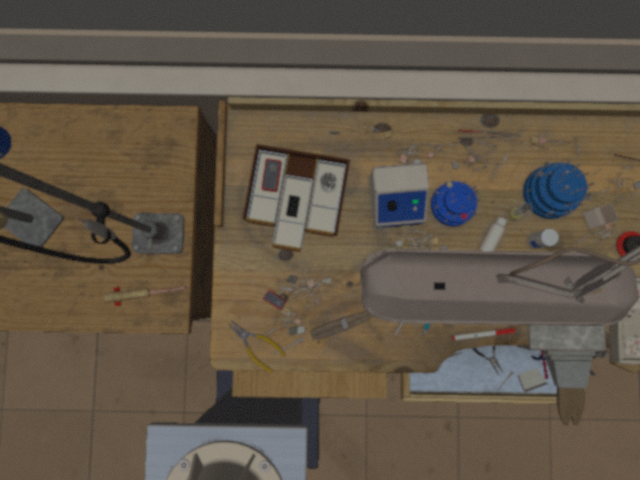

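View pics/wrist0.png

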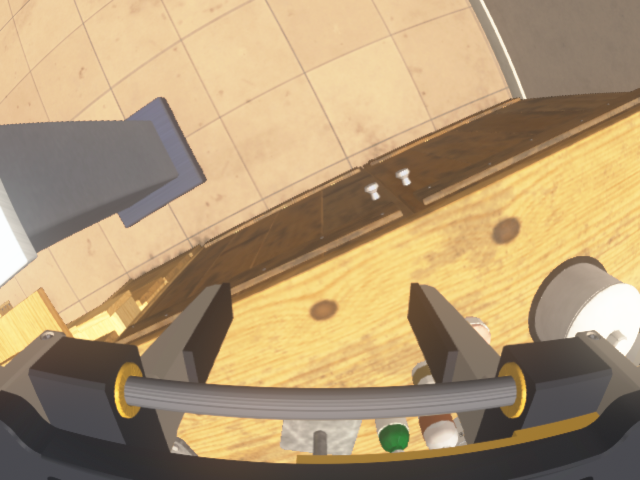

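The scene view shows the tray case near (280,278): the red case is in the left tray at (243,275), the black block in the half-open middle tray at (283,288), and the pot in the right tray at (304,248). There is a second, smaller red item on the bench at (322,384). A lamp post on the left at (90,280) stands between the arm and the case, so I'll measure that too.

```bash
cat > h.py <<'E'
from cell import manip, optics
import cv2, numpy as np
from scipy.spatial.transform import Rotation as R
def cam(n):
    c=optics.camera(n); c["R"]=R.from_euler('xyz',c["rotation"]).as_matrix(); return c
def ray(c,u,v,fish=False):
    x,y=(u-c["cx"])/c["fx"],(v-c["cy"])/c["fy"]
    if fish:
        r=np.hypot(x,y); d=np.array([x*np.sin(r)/max(r,1e-9),y*np.sin(r)/max(r,1e-9),np.cos(r)])
    else: d=np.array([x,y,1.])
    d=c["R"]@d; return np.array(c["eye"]),d/np.linalg.norm(d)
def plane(c,u,v,z,fish=False):
    e,d=ray(c,u,v,fish); return e+d*(z-e[2])/d[2]
def tri(a,b):
    (e1,d1),(e2,d2)=a,b
    s=np.linalg.lstsq(np.c_[d1,-d2],e2-e1,rcond=None)[0]
    p,q=e1+s[0]*d1,e2+s[1]*d2; return (p+q)/2,np.linalg.norm(p-q)
E
python3 - <<'E'
from h import *
np.set_printoptions(suppress=True,precision=1)
s,t=cam("scene"),cam("top")
print("check eq. block scene/top z=25",plane(s,283,288,25),plane(t,292.5,206,25))
print("red",plane(s,243,275,22),plane(t,271,176,22))
print("lamp base",plane(s,145,390,20),plane(t,158,233,20))
for a,b in [((88,292),(103,212)),((70,262),(97,207)),((70,255),(100,209))]: print("knuckle",tri(ray(s,*a),ray(t,*b)))
print("shade end",tri(ray(s,400,250),ray(t,363,290)))
print("lamp end of left pole scene px0: ", [plane(s,0,120,z) for z in (300,500)], [plane(t,0,170,z) for z in (300,500)])
for n,c,(u0,u1,v0,v1) in (("scene",s,(200,350,210,340)),("top",t,(230,370,130,260))):
    cv2.imwrite(f"pics/{n}_z.png",cv2.resize(c["color"][v0:v1,u0:u1,::-1],None,fx=5,fy=5,interpolation=cv2.INTER_CUBIC)[:600*2,:800])
E
```

```text
check eq. block scene/top z=25 [ 587.2 -120.8   25. ] [ 593.3 -123.3   25. ]
red [652.7 -75.4  22. ] [655.2 -77.7  22. ]
lamp base [525.2 146.8  20. ] [533.8 148.3  20. ]
knuckle (array([536.1, 159.8, 253.7]), np.float64(10.994598483864731))
knuckle (array([539. , 156.5, 302.1]), np.float64(3.307282818106571))
knuckle (array([535.4, 150.3, 313.3]), np.float64(9.460591258299722))
shade end (array([ 427.9, -249.1,  193.8]), np.float64(17.477929659154192))
lamp end of left pole scene px0:  [array([888.1, 175.7, 300. ]), array([532.4, 154.4, 500. ])] [array([593.1, 306.9, 300. ]), array([546.6, 184.5, 500. ])]
```

```bash
python3 - <<'E'
import cv2
for n in("scene","top"):
    i=cv2.imread(f"pics/{n}_z.png"); print(i.shape); cv2.imwrite(f"pics/{n}_z1.png",i[:600])
    
E
```

```text
(650, 750, 3)
(650, 700, 3)
```

View pics/scene_z1.png

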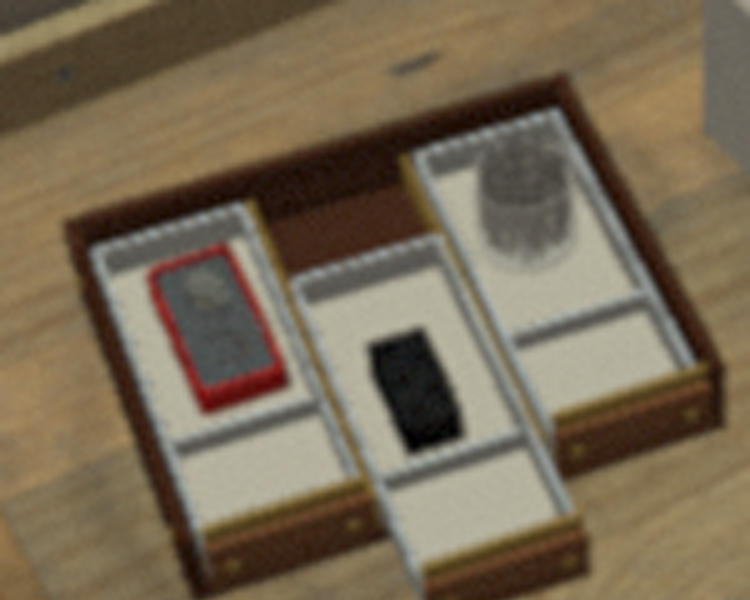

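View pics/top_z1.png

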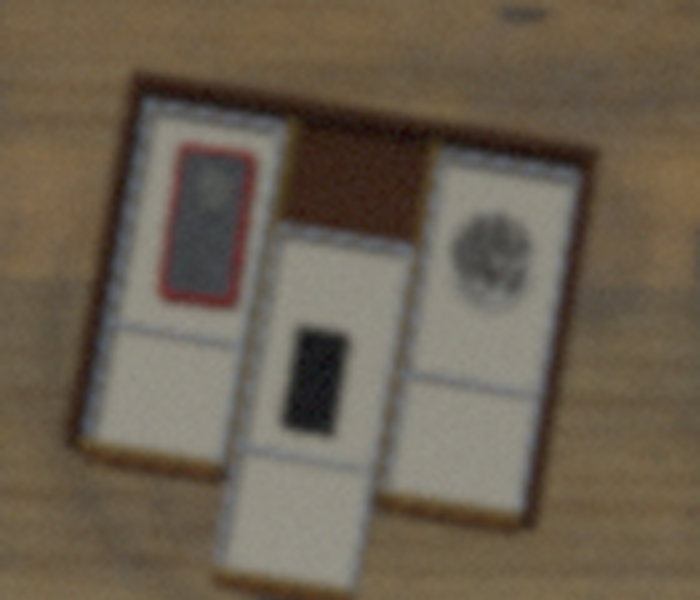

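```bash
python3 - <<'E'
from h import *
np.set_printoptions(suppress=True,precision=1)
s,t=cam("scene"),cam("top")
S=lambda u,v,z:plane(s,200+u/5-.4,210+v/5-.4,z); T=lambda u,v,z:plane(t,230+u/5-.4,130+v/5-.4,z)
def seg(n,f,a,b,z):
    a,b=f(*a,z),f(*b,z); d=a-b; print(n,a[:2],b[:2],"mid",(a+b)[:2]/2,"len",np.linalg.norm(d),"xaxis yaw deg",np.degrees(np.arctan2(d[1],d[0]))-90)
seg("rearS",S,(68,222),(568,75),36); seg("rearT",T,(135,73),(599,149),36)
seg("redS",S,(206,527),(366,481),38); seg("redT",T,(80,440),(226,466),38)
seg("blkS",S,(427,566),(582,517),38); seg("blkT",T,(215,570),(357,592),38)
seg("potS",S,(556,416),(712,368),38); seg("potT",T,(378,490),(532,516),38)
a,b=T(137,75,36),T(75,445,36); d=a-b; print("leftside",np.degrees(np.arctan2(d[1],d[0])),np.linalg.norm(d))
a,b=T(597,150,36),T(530,525,36); d=a-b; print("rightside",np.degrees(np.arctan2(d[1],d[0])),np.linalg.norm(d))
a,b=S(68,222,36),S(200,590,36); d=a-b; print("leftside",np.degrees(np.arctan2(d[1],d[0])),np.linalg.norm(d))
a,b=S(568,75,36),S(720,370,36); d=a-b; print("rightside",np.degrees(np.arctan2(d[1],d[0])),np.linalg.norm(d))
for p in [(362,270),(362,300)]: print(plane(t,*p,165))
E
```

```text
rearS [713.9 -47.4] [ 684.4 -236.5] mid [ 699.2 -142. ] len 191.39888167617772 xaxis yaw deg -8.874017616089631
rearT [717.2 -48.1] [ 689.1 -237. ] mid [ 703.1 -142.5] len 191.01694536501046 xaxis yaw deg -8.460141651143758
redS [563.3 -31.9] [552.7 -84.8] mid [558.  -58.4] len 53.95797230950531 xaxis yaw deg -11.348302336877708
redT [565.9 -30.9] [556.4 -89.6] mid [561.1 -60.2] len 59.42244308878536 xaxis yaw deg -9.144536694796727
blkS [511.9 -85.9] [ 502.6 -138. ] mid [ 507.3 -112. ] len 52.94559175177037 xaxis yaw deg -10.031250332653642
blkT [514.6 -86.3] [ 506.8 -143. ] mid [ 510.7 -114.7] len 57.24909995795263 xaxis yaw deg -7.816142818083435
potS [ 543.6 -151.6] [ 533.9 -207. ] mid [ 538.7 -179.3] len 56.2741470108345 xaxis yaw deg -9.971507430257404
potT [ 547.8 -150.5] [ 538.5 -212.2] mid [ 543.2 -181.3] len 62.36523992658904 xaxis yaw deg -8.62748975232006
leftside -7.575435959041806 153.5743531243601
rightside -9.153633127121546 155.50748136700375
leftside -9.088352886244452 173.01507314713407
rightside -10.050135494244683 153.6464540760447
[ 458.  -256.1  165. ]
[ 405.8 -256.6  165. ]
```

The larger red thing is the 34 x 66 case in the left tray, at scene (243,275). The smaller red case lies on the bench at (322,384). The enlarged crop confirms that the left tray is the one to draw. The case yaw is about -8.7°, and the black tray is about 42 mm out. I'll pass in front of the lamp post, which stands at about (535,150).

```bash
python3 -m crank '[[0.012,-0.065,0,0,0,0.012],[0.012,-0.065,0,0,0,0.012],[0.012,-0.065,0,0,0,0.012],[0.012,-0.065,0,0,0,0.012],[0.012,-0.065,0,0,0,0.012],[0.012,-0.065,0,0,0,0.012],[0.012,-0.065,0,0,0,0.012],[0.012,-0.065,0,0,0,0.012]]' -1
```

```text
time_s: 1.15
eef_pos: [345.2, 169.9, 214.0]
eef_rot: [3.138, 0.002, 3.008]
force: [1.7, -1.1, 0.8]
gripper_width: 29.8
```

```bash
python3 -m crank '[[0.01,-0.06,0,0,0,-0.002],[0.01,-0.06,0,0,0,-0.002],[0.01,-0.06,0,0,0,-0.002],[0.01,-0.06,0,0,0,0],[0.03,-0.06,0,0,0,0],[0.03,-0.06,0,0,0,0],[0.03,0,0,0,0,0],[0,0,0,0,0,0]]'; python3 - <<'E'
from h import *
print(manip.sense()["eef_pos"])
for n in ("scene","top","wrist"):
    cv2.imwrite(f"pics/{n}1.png",cam(n)["color"][:,:,::-1])
E
```

```text
time_s: 1.95
eef_pos: [443.1, -115.0, 216.8]
eef_rot: [3.138, 0.012, 2.982]
force: [0.0, 1.5, 0.2]
gripper_width: 0.2
[ 443.07890944 -115.02984803  216.83147332]
```

View pics/wrist1.png

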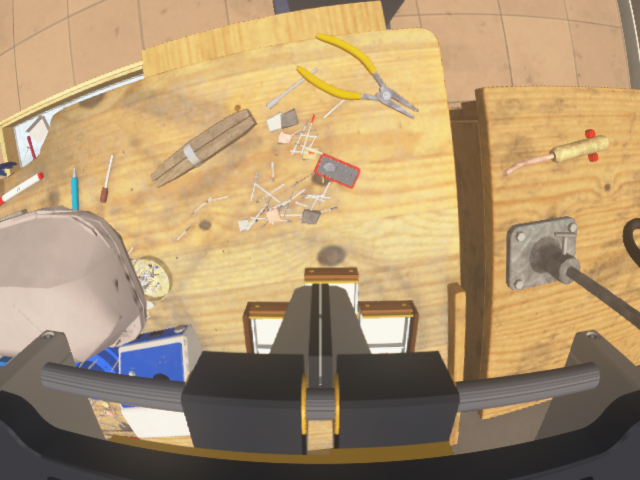

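View pics/scene1.png

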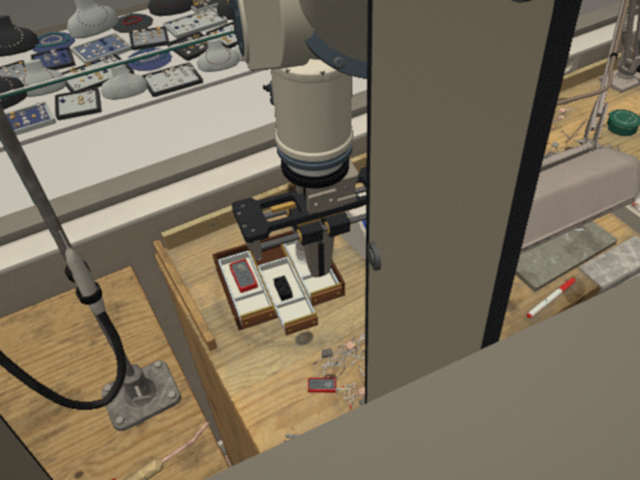

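```bash
python3 -m crank '[[0.016,0.003,-0.03,0,0,0],[0.016,0.003,-0.05,0,0,0],[0.014,0.002,-0.06,0,0,0],[0,0,-0.06,0,0,0],[0,0,-0.035,0,0,0],[0,0,-0.02,0,0,0],[0,0,-0.006,0,0,0],[0,0,0,0,0,0]]'; python3 - <<'E'
from h import *
c=cam("wrist");cv2.imwrite(f"pics/wrist2.png",c["color"][:,:,::-1])
cv2.imwrite(f"pics/top2.png",cv2.resize(cam("top")["color"][130:330,200:400,::-1],None,fx=3,fy=3))
print(manip.sense()["eef_pos"])
E
```

```text
time_s: 2.9
eef_pos: [469.8, -97.5, 18.0]
eef_rot: [3.138, 0.012, 3.0]
force: [-0.7, 0.0, -0.3]
gripper_width: 0.4
[470.73585033 -97.88397425  18.92257837]
```

View pics/wrist2.png

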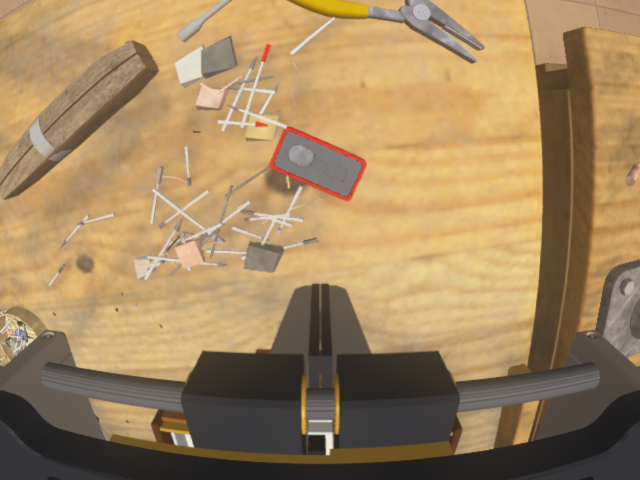

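```bash
python3 -m crank '[[0,-0.012,0,0,0,-0.003],[0.013,-0.002,0,0,0,0],[0.013,-0.002,0,0,0,0],[0.013,-0.002,0,0,0,0],[0.013,-0.002,0,0,0,0],[0.011,-0.002,0,0,0,0],[0.008,-0.001,0,0,0,0],[0,0,0,0,0,0]]'
```

```text
time_s: 3.8
eef_pos: [529.8, -117.0, 21.9]
eef_rot: [3.138, 0.016, 2.989]
force: [-0.6, -0.9, 0.3]
gripper_width: 0.4
```

```bash
python3 -m crank '[[0.004,-0.0006,-0.002,0,0,0],[0.004,-0.0006,0,0,0,0],[0.003,-0.0005,0,0,0,0],[0.003,-0.0005,0,0,0,0],[0.003,-0.0005,0,0,0,0],[0.003,-0.0005,0,0,0,0],[0.003,-0.0005,0,0,0,0],[0.003,-0.0005,0,0,0,0]]'
```

```text
time_s: 4.6
eef_pos: [535.2, -117.6, 18.4]
eef_rot: [3.137, -0.012, 2.989]
force: [-8.9, 1.6, 8.0]
gripper_width: 0.2
```

```bash
python3 - <<'E'
from h import *
print(manip.sense()["eef_pos"],manip.sense()["force"])
cv2.imwrite(f"pics/top3.png",cv2.resize(cam("top")["color"][130:270,220:380,::-1],None,fx=4,fy=4,interpolation=cv2.INTER_CUBIC))
cv2.imwrite(f"pics/scene3.png",cv2.resize(cam("scene")["color"][210:350,200:360,::-1],None,fx=4,fy=4,interpolation=cv2.INTER_CUBIC))
E
```

```text
[ 535.24100478 -117.64134289   18.40893351] [-8.85191465  1.64050135  7.96022792]
```

View pics/scene3.png

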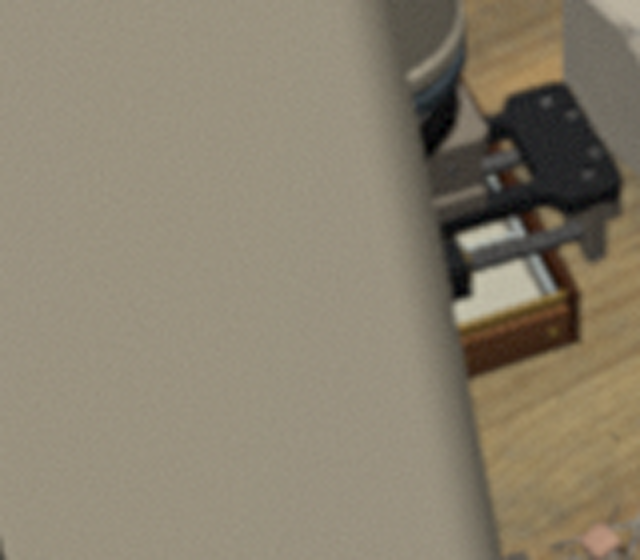

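```bash
python3 -m crank '[[0.004,-0.0006,0,0,0,0],[0.004,-0.0006,0,0,0,0],[-0.02,0.003,0,0,0,0],[-0.02,0.003,0,0,0,0],[0,0,0.05,0,0,0],[0,0,0.05,0,0,0],[0,0,0.04,0,0,0],[0,0,0,0,0,0]]';  python3 - <<'E'
from h import *
print(manip.sense()["eef_pos"])
cv2.imwrite(f"pics/wrist4.png",cam("wrist")["color"][:,:,::-1])
cv2.imwrite(f"pics/scene4.png",cv2.resize(cam("scene")["color"][210:350,200:360,::-1],None,fx=4,fy=4,interpolation=cv2.INTER_CUBIC))
E
```

```text
time_s: 5.5
eef_pos: [506.1, -113.4, 126.2]
eef_rot: [3.137, -0.02, 2.989]
force: [0.3, 0.2, 0.2]
gripper_width: 0.4
[ 506.0527151  -113.41513407  126.17007784]
```

View pics/wrist4.png

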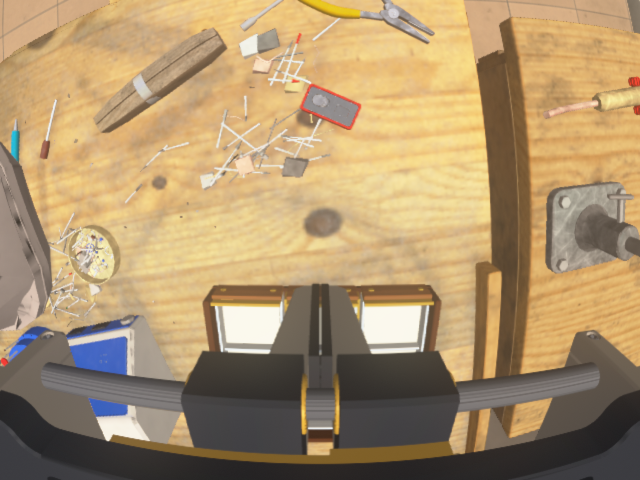

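View pics/scene4.png

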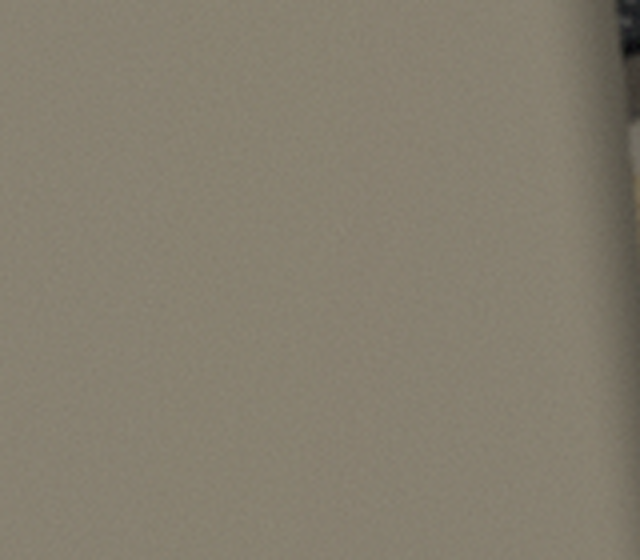

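In the wrist view the three fronts lie in one line at about row 290, so the black tray is home. I'll refine the red lip, which is on the right at (362–438, ~303), using a zoomed crop.

```bash
python3 - <<'E'
from h import *
np.set_printoptions(suppress=True,precision=1)
c=cam("wrist")
i=c["color"][270:360,190:460,::-1]
cv2.imwrite("pics/wrist5.png",cv2.resize(i,(270*2+260,270),interpolation=cv2.INTER_CUBIC)) if 0 else cv2.imwrite("pics/wrist5.png",cv2.resize(i[:,135:],None,fx=5,fy=5,interpolation=cv2.INTER_CUBIC))
for p in [(362,304),(436,304),(400,304),(212,304),(430,354)]: print(p,plane(c,*p,38,True))
E
```

```text
(362, 304) [551.  -86.3  38. ]
(436, 304) [561.7 -27.8  38. ]
(400, 304) [556.2 -56.9  38. ]
(212, 304) [ 534.3 -201.7   38. ]
(430, 354) [608.2 -34.   38. ]
```

View pics/wrist5.png

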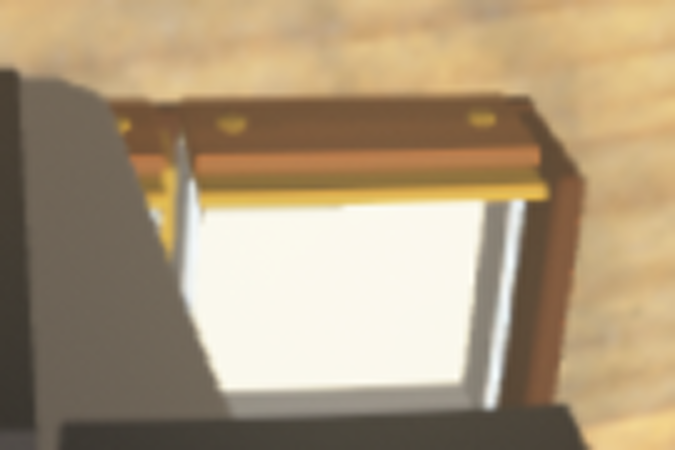

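```bash
python3 -m crank '[[0.035,0.022,0,0,0,0],[0.035,0.022,0,0,0,0],[0.025,0.016,0,0,0,0],[0.01,0.006,0,0,0,0],[0,0,0,0,0,0],[0,0,-0.03,0,0,0],[0,0,-0.03,0,0,0],[0,0,0,0,0,0]]';  python3 - <<'E'
from h import *
np.set_printoptions(suppress=True,precision=1)
print(manip.sense()["eef_pos"])
c=cam("wrist"); cv2.imwrite(f"pics/wrist6.png",c["color"][:,:,::-1])
E
```

```text
time_s: 6.45
eef_pos: [576.5, -62.5, 65.9]
eef_rot: [3.138, -0.041, 2.989]
force: [0.4, -0.2, 0.2]
gripper_width: 0.6
[576.5 -62.5  65.9]
```

View pics/wrist6.png

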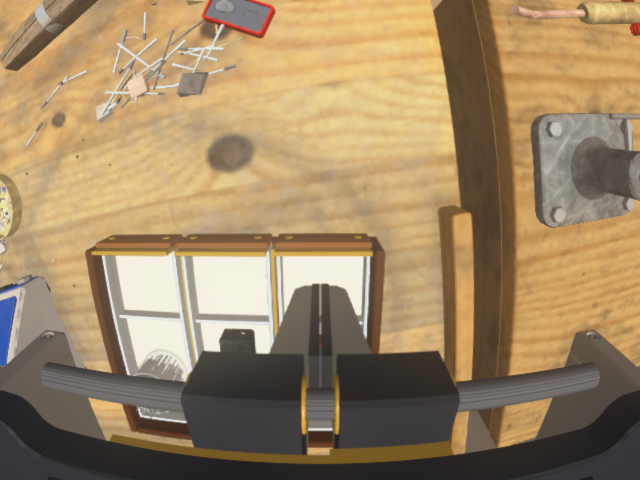

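```bash
python3 -m crank '[[0.011,0,0,-0.002,-0.013,0],[0,0,0,0,0,0],[0,0,-0.015,0,0,0],[0,0,-0.015,0,0,0],[0,0,-0.014,0,0,0],[0,0,-0.012,0,0,0],[0,0,-0.005,0,0,0],[0,0,0,0,0,0]]';  python3 - <<'E'
from h import *
np.set_printoptions(suppress=True,precision=1)
print(manip.sense()["eef_pos"])
c=cam("wrist"); cv2.imwrite(f"pics/wrist7.png",cv2.resize(c["color"][200:350,240:420,::-1],None,fx=4,fy=4,interpolation=cv2.INTER_CUBIC))
E
```

```text
time_s: 7.3
eef_pos: [584.2, -64.1, 19.7]
eef_rot: [3.138, -0.0, 2.987]
force: [-0.2, 0.3, -0.6]
gripper_width: 0.2
[584.2 -64.1  19.7]
```

View pics/wrist7.png

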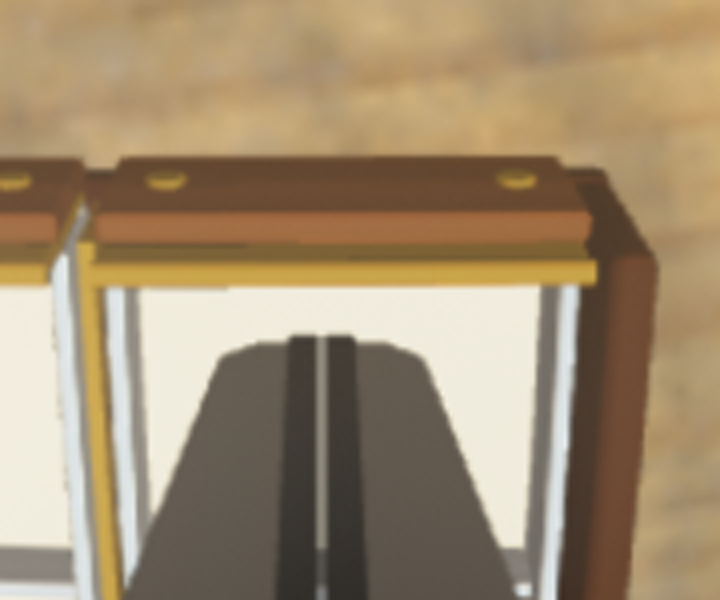

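```bash
python3 -m crank '[[-0.011,0.005,0,0,0,0],[-0.011,0.0017,0,0,0,0],[-0.011,0.0017,0,0,0,0],[-0.011,0.0017,0,0,0,0],[-0.011,0.0017,0,0,0,0],[-0.011,0.0017,0,0,0,0],[-0.011,0.0017,0,0,0,0],[-0.011,0.0017,0,0,0,0]]'
```

```text
time_s: 8.15
eef_pos: [516.8, -50.9, 21.9]
eef_rot: [3.138, 0.009, 2.987]
force: [4.2, -1.0, -3.0]
gripper_width: 0.1
```

```bash
python3 -m crank '[[-0.011,0.0017,-0.002,0,0,0],[-0.011,0.0015,0,0,0,0],[-0.01,0.0015,0,0,0,0],[-0.007,0.001,0,0,0,0],[-0.005,0.0008,0,0,0,0],[-0.004,0.0006,0,0,0,0],[-0.004,0.0006,0,0,0,0],[-0.004,0.0006,0,0,0,0]]'
```

```text
time_s: 8.95
eef_pos: [482.8, -45.6, 22.6]
eef_rot: [3.137, 0.032, 2.988]
force: [11.9, -2.4, -8.8]
gripper_width: 0.5
```

```bash
python3 -m crank '[[-0.005,0.0007,0,0,0,0],[-0.005,0.0007,0,0,0,0],[-0.005,0.0007,0,0,0,0],[0.012,-0.002,0,0,0,0],[0.006,-0.001,0,0,0,0],[0,0,0.02,0,0,0],[0,0,0.03,0,0,0],[0,0,0.03,0,0,0]]';python3 - <<'E'
from h import *
np.set_printoptions(suppress=True,precision=1)
print(manip.sense()["eef_pos"])
cv2.imwrite(f"pics/wrist8.png",cam("wrist")["color"][:,:,::-1])
E
```

```text
time_s: 9.75
eef_pos: [490.6, -47.3, 82.1]
eef_rot: [3.137, 0.039, 2.988]
force: [0.5, -0.1, -0.3]
gripper_width: 0.7
[490.6 -47.3  82.1]
```

View pics/wrist8.png

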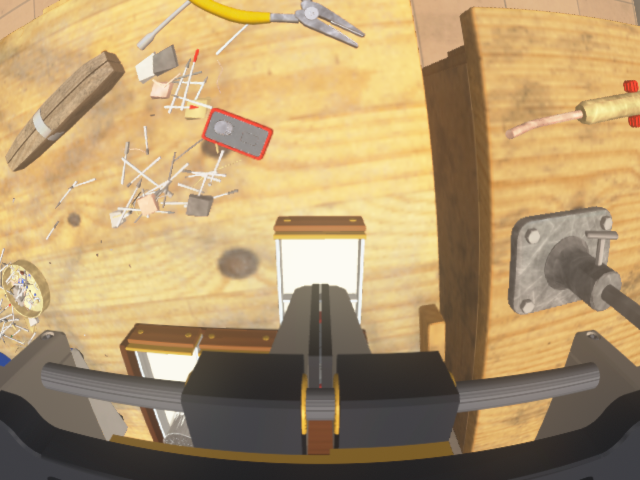

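The red tray is out, with its front at wrist (320,222), and the other two fronts are still in line. I'll rise, withdraw and check from above.

```bash
python3 -m crank '[[0,0,0.06,0,0,0],[0,0,0.06,0,0,0],[0,0,0.04,0,0,0],[-0.04,0.02,0,0,0,0],[-0.05,0.03,0,0,0,0],[-0.05,0.05,0,0,0,0],[-0.02,0.06,0,0,0,0],[0,0.06,0,0,0,0]]';python3 -m crank '[[0,0.06,0,0,0,0],[0,0.06,0,0,0,0],[0,0.06,0,0,0,0],[0,0.03,0,0,0,0],[0,0,0,0,0,0],[0,0,0,0,0,0],[0,0,0,0,0,0],[0,0,0,0,0,0]]';python3 - <<'E'
from h import *
np.set_printoptions(suppress=True,precision=1)
t=cam("top");s=cam("scene")
cv2.imwrite("pics/top9.png",cv2.resize(t["color"][130:270,230:370,::-1],None,fx=4,fy=4,interpolation=cv2.INTER_CUBIC))
cv2.imwrite("pics/top9f.png",t["color"][:,:,::-1])
cv2.imwrite("pics/scene9.png",s["color"][:,:,::-1])
E
```

```text
time_s: 10.6
eef_pos: [365.1, 114.6, 206.9]
eef_rot: [3.14, 0.032, 2.979]
force: [0.6, 0.4, -0.3]
gripper_width: 0.5
time_s: 11.4
eef_pos: [358.2, 278.1, 203.4]
eef_rot: [-3.135, 0.025, 2.985]
force: [-0.0, -0.4, -0.3]
gripper_width: 0.5
```

View pics/top9.png

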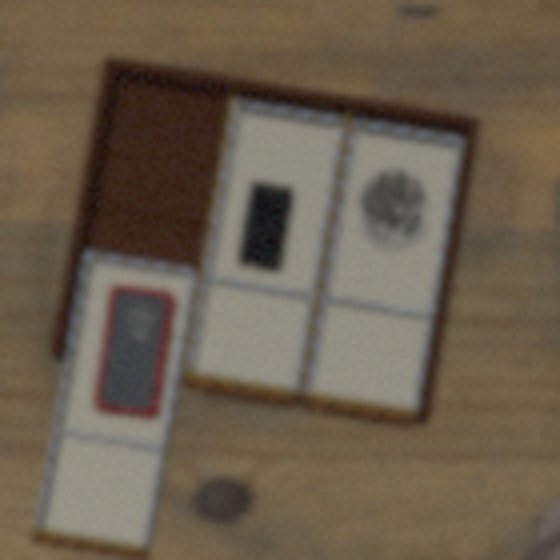

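View pics/scene9.png

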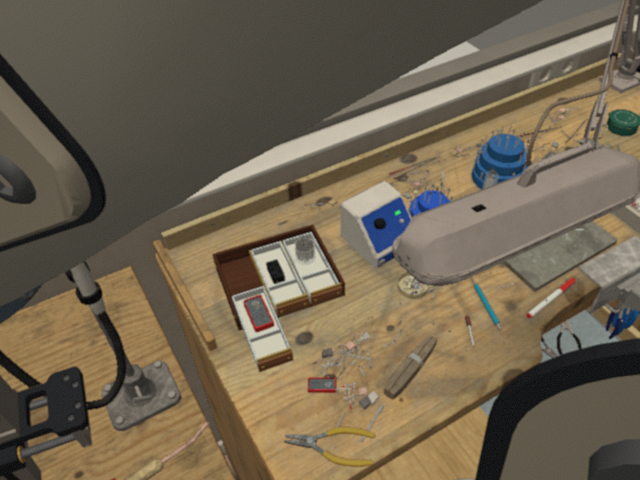

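```bash
python3 -m crank '[[-0.03,0,0,0,0,0],[-0.02,0,0,0,0,0],[0,0,0,0,0,0],[0,0,0,0,0,0],[0,0,0,0,0,0],[0,0,0,0,0,0],[0,0,0,0,0,0],[0,0,0,0,0,0]]';python3 - <<'E'
from h import *
np.set_printoptions(suppress=True,precision=1)
t=cam("top")
T=lambda u,v,z:plane(t,230+u/4-.4,130+v/4-.4,z)[:2]
X=np.array([.9885,-.151])
print("red lip out", T(38,528,38),T(150,549,38),((T(38,528,38)+T(150,549,38))/2-[561.1,-60.2])@X)
b=(T(190,378,38)+T(302,396,38))/2;p=(T(305,395,38)+T(424,413,38))/2
print("black vs pot along x",(b-p)@X, b,p)
print(manip.sense()["force"]); print(manip.hand_in())
E
```

```text
time_s: 12.3
eef_pos: [322.5, 276.9, 204.5]
eef_rot: [-3.137, 0.028, 2.981]
force: [-0.6, -1.2, -0.2]
gripper_width: 0.5
red lip out [477.5 -20.9] [468.1 -76.7] -89.04281600697946
black vs pot along x -1.5519659503211827 [ 549.9 -122.3] [ 542.4 -181.6]
[ 0.1  0.2 -0.4]
the job is handed in; nothing more can be done
None
```

I pushed the half-open black-block tray home with the closed fingertips. Then I hooked them behind the brass lip of the red-case tray and drew it to its stop. The job was handed in at about 12 s of the 40 s; no verdict was reported.

- **Black tray:** the push ended against its stop at about 9 N, well above the 2.5 N of friction. From above, its lip is within about 1.5 mm of the pot tray's lip along the slide, which is within measuring error.
- **Red tray:** the pull ended at about 12 N. The top view puts its lip about 89 mm out, against a 90 mm stop.
- **Things in the trays:** in the last pictures the red case, black block and pot all lie upright in their own trays, and the pot tray looks shut.
- **Around the case:** the dish and ring clamp look unmoved in the pictures, though I did not measure them.
- **Robot:** it stands clear of the case, with close to zero force on the tool.

No check failed. The top and scene views disagreed by about 3 mm in x before the moves, which is about what the 2 mm calibration allows.

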